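# Put the chile tin away and latch the spice case guard

### The arm

A 7-joint arm with a two-finger parallel gripper is mounted at the origin on the work surface. World frame = base frame: x ahead of the robot, y to its left, z up, the work surface at z = 0. Lengths are in m, angles in rad, forces in N, time in s.
With the tool pointing down it reaches from about 0.4 to 0.85 m from the base axis. Payload 10.4 kg.
Tool frame: the origin (TCP) lies between the finger pads; the fingertips stand 22 mm ahead of it and the grasp point (between the pads) lies 3 mm ahead of it; z points along the fingers, y is the line along which they close (so a half turn about z gives the same grasp; the last joint's range is limited). The gripper opens to 85 mm and grips with 20 to 120 N. Pads are 22 mm wide; open, the fingers measure 114 mm over their backs; the gripper's body (76 mm by 85 mm) begins 54 mm behind the grasp point. The pads swing forward as they close: fully open they stand 13 mm farther back than shut.
Start: joints at [-1.281, 0.332, -0.065, 1.46, 0.022, 1.35, -0.088], TCP at [0.192, 0.595, 0.224] pointing down, gripper open.
Joint ranges: [-2.6, 2.6], [-0.5, 2.12], [-1.47, 1.34], [0.16, 2.42], [-1.27, 4.41], [0.06, 2.06], [-2.6, 2.6]. Speed limits (rad/s): [2.22, 2.22, 2.79, 2.79, 3.14, 3.14, 3.14].

### API

Orientations are given as a unit quaternion [x, y, z, w].
In Python, from workcell import manip, camera, ticket, boxes_of, outline_of gives the robot as it stands.
- The arm moves only by the tool carry_out, never from a script. Its argument "deltas" is a list of rows, each a list of 5 numbers: the shift along the tool's x, y, z as a fraction of full scale, then the turn about the tool's z as a fraction of full scale, then the opening, from -1 (shut) to 1 (fully open), so that 0 is half open. In form: [[tx, ty, tz, spin, gripper], ...]. A call has 1 to 20 rows; each row is the pose to reach, as a shift and turn from the pose commanded when the call began, along the tool's axes at that moment; what a row does not reach only later rows make up. Full scale, the value 1, is 150 mm for a shift and 30 degrees for a turn. A row lasts 1/8 s, in which the tool goes at most 62.5 mm and 10.7 degrees, less where a joint would pass 70% of its speed; a pose out of reach is approached as far as the arm can. A call with a number of a shift or a turn outside -1 to 1 is refused whole. A call with a gripper value outside its range is refused whole. The fingers move at their own pace and stop on an object; "force" is the grip in N (left out, the last holds). Time passes only in rows, so rows that repeat a pose let the fingers close. It gives the time, the measured TCP pose, the force, the opening and the grip force at its end, in the units of the state.
- manip.get_obs(): the state, without advancing time (a new reading comes with each control period).
- camera(name): name is "side" or "top"; returns a dict with "img" (480x640x3 uint8, red, green, blue), "depth" (480x640 float32, m along the optical axis (not along the pixel's ray), 0 where there is no reading), "vertical_fov" (degrees; the focal length in pixels is half the picture's height over the tangent of half this angle, whatever the lens; pixels are square), "cx", "cy" (the principal point, pixels), "R" (3x3) and "t" (3): a world point X has camera coordinates R X + t. Camera axes: x right, y down, z forward; pixel columns grow to the right and rows downward; lengths in m; the calibration is good to about 2 mm. A picture is of the moment at which its call begins.
- ticket.hand_in(): hands the job in; it is judged then, once.
Trained networks look in a picture, given as the dict that the camera call returned (one of the last four; its "shot" number tells which), for a name from the list of things; names that differ only in an ending like _2 or _b are one class to them, and where a whole thing is asked for, a point or a joint stands for the part that bears it (a point fixed in the world has none). Each returns a list of dicts, best first, with "conf" (0 to 1); they miss things now and then, are a little off and sometimes report something else, mostly with a low value. They report only what shows in the picture. A call takes as long as a camera call. They do not tell look-alikes from the thing itself.
- boxes_of(query, picture): "position" ([x, y, z] in m, in world coordinates, good to about 4 mm: the middle of the surface that is visible of it).
- outline_of(query, picture): "region" (480x640 bool, what is visible of it).
The state is a dict: "clock": time; "joint_pos": joint angles; "joint_velocities": joint speeds; "tau": joint torques, N m; "position": TCP position; "ee_rot": TCP orientation; "ft_force": force on the tool from outside, world axes, zero at the start; "torque": the same for the moment, N m; "grip_width": opening from 0.0 (shut) to 1.0 (fully open); "grasp_force": force on a finger pad.
Only numpy, scipy, OpenCV 4.12 (cv2) and the standard library are available. Lean on these libraries where they do the work, as an engineer would, in place of code of your own. Each camera call takes 0.05 s, during which the arm holds its last target. There are 200 camera calls.

### The job

Put the loose spice tin back in the empty ring inside the counter-top spice case so that it stands flat on the bottom, then push the clear sliding guard shut by its upright pull until you feel the spring latch click and the guard stays shut by itself. Ease it home: no slamming, and never push it with more than about 25 newtons; leave everything else where it stands.

Things in the scene. Friction and masses are not known exactly. Their poses are not given: they have to be found in the camera images.
- case: Low stainless spice case fixed on the counter, 200 mm wide (own x), 630 mm long (own y), walls 80 mm high, aluminium track strips to 100 mm along both long edges. Origin on the counter under the middle of the open well; the well is 176 mm (x) by 238 mm (y), its floor 30 mm above the counter. From y = -120 to -430 mm a flat deck lies under the open guard. The guard closes along the case's +y.
- guard (a joint): Travel of the clear sliding guard along the case's +y, m; 0 = fully open, starts below 0.04. It runs freely (1 to 2 N of rubbing) to some 32 mm before home, then buffer and latch push back. Latched it rests somewhere between 0.287 and 0.313, differing from case to case (see jamb), and stays above 0.284 when let go. Let go before the click, it is pushed back open by about 30 mm.
- jamb (a point): Top of the case's end wall (80 mm up, y = +120 to +200 mm) that carries the dark latch block, 102 mm high; slotted holes: its setting varies by +-12 mm. Its rubber spring buffer pushes back with 3 to 6 N over the last 32 mm; over the last 15 mm a roller latch adds to it (peak push about 13 to 17 N just before the click); then the push drops to under 10 N, and 1.5 mm past the click are hard stops.
- pull (a point): Middle of the guard's upright black pull: a plate 90 mm wide (case x), 10 mm thick (case y), 28 mm high on the guard's 18 mm deep front rail; this point is half-way up it, 106 mm above the counter; rail and pane tops lie about 14 and 17 mm below it. Push on its -y face. The latch strike sticks out 22 mm ahead of the rail.
- tin_center (a point): Centre of the loose round steel tin with a clear window on top over dark red chile, 54 mm in diameter, 36 mm high, about 60 to 130 g; it stands upright on the counter, this point is half-way up.
- nest_in (a point): Centre of the floor of the empty low aluminium ring in the well (dark rubber floor): inner diameter 60 mm, outer 66 mm, 8 mm high. The tin stands in it on the floor of the well, with 3 mm to spare all round, and its top then lies well below the guard.
- tin2: Bystander: second tin of the same kind, yellow spice, standing in another ring in the well, 70 mm or more from the empty ring along the case's y. Origin at its underside.
- cazuelita: Bystander: small red clay bowl with two ears, 64 mm across, 34 mm high, standing on the floor of the well, 70 mm or more from the empty ring along the case's y. Origin at its underside.
- cruet: Bystander: glass cruet with cork, 64 mm across, 150 mm high, standing on the counter beyond the loose tin. Origin at its underside.
- tongs: Bystander: stainless spring tongs, 240 mm long, lying on the counter along the far side of the case. Origin at the middle of its underside.
Things that resemble listed ones, but are neither listed nor needed, are in the scene too. What is shaped like the part that bears tin_center but purple is not meant.

How it is judged:
On the way:
1. the tin stands flat in the empty ring while the guard is still open (horizontal distance between tin_center and nest_in below 0.005 m and z of tin_center in the frame of case below 0.051 m and angle between tin_center's own z axis and vertical below 0.06 rad and value of joint guard below 0.1 m), for 0.2 s.
At the end, for the whole second after the job is handed in: The guard is latched: let go, it stays at rest beyond 0.284 m of its travel. The tin stands flat (within 0.06 rad) on the floor inside the ring, its centre within 5 mm of the ring's (value of joint guard above 0.284 m and velocity of joint guard below 0.01 m/s and horizontal distance between tin_center and nest_in below 0.005 m and z of tin_center in the frame of case below 0.051 m and angle between tin_center's own z axis and vertical below 0.06 rad); the robot touches nothing.
It fails at once if the guard is pushed with more than 30 N (contact force between any of the fingers, the arm and guard above 30 N).
It fails at once if the guard is slammed: faster than 0.25 m/s in its last 45 mm (value of joint guard above 0.255 m and velocity of joint guard above 0.25 m/s).
It fails at once if the second tin or the clay bowl is shifted by more than 15 mm (distance of any of tin2, cazuelita from where it was at the start of the episode above 0.015 m).
It fails at once if the cruet or the tongs are shifted by more than 25 mm, or the cruet is tipped (distance of any of cruet, tongs from where it was at the start of the episode above 0.025 m or angle between cruet's own z axis and vertical above 0.3 rad).
It also fails if it takes over 72 s, if anything falls off the work surface, if the arm or the gripper's body presses on something with over 40 N, if the wrist force passes 120 N, or if a joint passes its speed limit or range.

## Working session

There is one attempt and no reset: what is moved stays moved. The work goes in short steps, Python scripts to look and compute and a tool call to move; the robot and the scene stay as the last step left them, time stands still between calls to the robot, and variables do not carry over. Pictures are saved under pics/ and viewed, at most 10 in all, crops included, and the job is handed in when it is done.

Besides the shell and the picture viewer there is one more tool, called after ">>>" in YAML: its name, and indented under it one key for each argument. carry_out: Moves the arm, as the interface text tells. Its arguments: {"type":"object","properties":{"deltas":{"type":"array","items":{"type":"array","items":{"type":"number"}}},"force":{"type":"number"}},"required":["deltas"]}

```bash
mkdir -p pics
cat > h.py <<'E'
import numpy as np, cv2
from workcell import manip, camera, ticket, boxes_of, outline_of
def cloud(p):
    f=240/np.tan(np.radians(p["vertical_fov"])/2)
    v,u=np.mgrid[0:480,0:640]; d=p["depth"]
    c=np.stack([(u-p["cx"])*d/f,(v-p["cy"])*d/f,d],-1)
    w=(c-p["t"])@p["R"]; w[d==0]=np.nan
    return w
def save(p,n): cv2.imwrite("pics/"+n,p["img"][:,:,::-1])
E
python3 - <<'E'
from h import *
o=manip.get_obs(); print(o)
for n in("top","side"):
    p=camera(n); save(p,n+"0.png")
    for q in["case","guard","jamb","pull","tin_center","nest_in","tin2","cazuelita","cruet","tongs"]:
        try: print(n,q,[(np.round(b["position"],3).tolist(),round(b["conf"],2)) for b in boxes_of(q,p)][:4])
        except Exception as e: print(q,e)
E
```

```text
{'clock': 0.0, 'joint_pos': array([-1.28059016,  0.33289109, -0.06469959,  1.46098869,  0.02161391,
        1.3498726 , -0.08850565]), 'joint_velocities': array([-5.10907325e-04, -4.11213134e-06,  1.05983397e-03, -9.08923731e-04,
        3.82837918e-04,  1.15383085e-03,  1.20302426e-03]), 'tau': array([ 3.10881924e-04, -6.25451732e+01,  4.93465690e-02, -3.91606164e+01,
        1.62673707e-02,  9.86377301e-03, -2.16138011e-05]), 'position': array([0.19221924, 0.59428777, 0.22288132]), 'ee_rot': array([ 1.55756774e-01,  9.87795167e-01, -7.28157226e-04, -7.33551069e-05]), 'ft_force': array([-0.08460049, -0.33566399,  0.85088548]), 'torque': array([ 0.05497681, -0.03992114,  0.01144957]), 'grasp_force': 0.0, 'grip_width': 0.9959267378100576}
top case [([0.618, -0.183, 0.088], 0.63)]
top guard [([0.635, -0.324, 0.091], 0.82)]
top jamb [([0.62, -0.183, 0.092], 0.84)]
top pull [([0.634, -0.329, 0.087], 0.85)]
top tin_center [([0.426, 0.393, 0.037], 0.97), ([0.513, 0.356, 0.037], 0.82), ([0.6, -0.05, 0.029], 0.5)]
top nest_in [([0.602, -0.051, 0.03], 0.55)]
top tin2 [([0.585, 0.019, 0.062], 0.93)]
top cazuelita [([0.616, -0.125, 0.04], 0.55), ([0.666, 0.301, 0.081], 0.42)]
top cruet [([0.665, 0.301, 0.08], 0.8)]
top tongs [([0.769, -0.072, 0.016], 0.7)]
side case [([0.624, -0.261, 0.089], 0.89)]
side guard [([0.638, -0.327, 0.091], 0.6)]
side jamb [([0.62, -0.261, 0.087], 0.91)]
side pull [([0.643, -0.328, 0.086], 0.7), ([0.627, -0.258, 0.086], 0.66)]
side tin_center [([0.424, 0.383, 0.035], 0.79), ([0.51, 0.342, 0.031], 0.7)]
side nest_in [([0.591, -0.038, 0.031], 0.82)]
side tin2 [([0.587, 0.007, 0.064], 0.89)]
side cazuelita [([0.616, -0.101, 0.049], 0.68)]
side cruet [([0.67, 0.287, 0.067], 0.92)]
side tongs [([0.774, -0.049, 0.008], 0.92)]
```

View pics/top0.png

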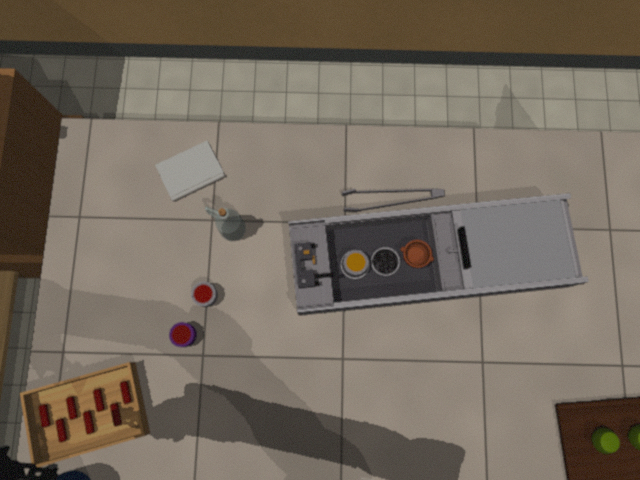

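View pics/side0.png

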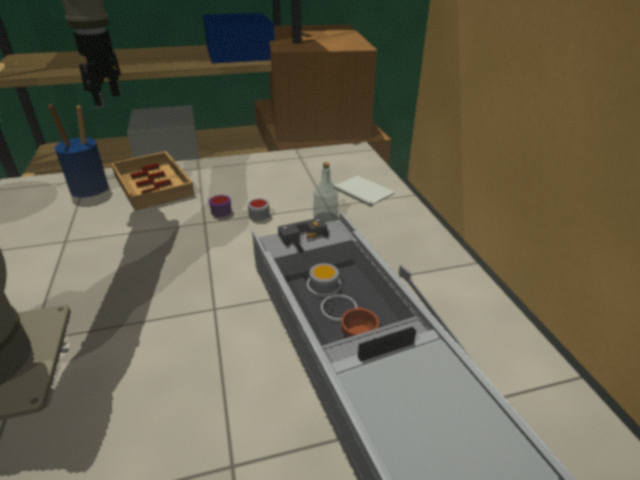

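The top view shows the steel tin at (204,293) and its purple look-alike at (182,335). The empty ring is at (385,262), between the yellow tin (355,264) and the bowl (417,254), and the pull is at (464,247). The side view agrees, so I'll measure precisely next.

```bash
cat >> h.py <<'E'
def disk(mask,p,z):
    """world centre of the ellipse outline of a mask, projected on plane z"""
    m=max(cv2.findContours(mask.astype(np.uint8),0,2)[0],key=cv2.contourArea)[:,0].astype(float)
    f=240/np.tan(np.radians(p["vertical_fov"])/2)
    return m, onplane(m,p,z)
def onplane(uv,p,z):
    f=240/np.tan(np.radians(p["vertical_fov"])/2); uv=np.atleast_2d(uv)
    r=np.c_[(uv[:,0]-p["cx"])/f,(uv[:,1]-p["cy"])/f,np.ones(len(uv))]@p["R"]
    c=-p["R"].T@p["t"]
    return c+r*((z-c[2])/r[:,2])[:,None]
def circ(xy):
    (a,b),r=cv2.minEnclosingCircle(xy[:,:2].astype(np.float32)); A=np.c_[2*xy[:,:2],np.ones(len(xy))]
    s=np.linalg.lstsq(A,(xy[:,:2]**2).sum(1),rcond=None)[0]
    return np.round([a,b,r,s[0],s[1],np.sqrt(s[2]+s[0]**2+s[1]**2)],4)
E
python3 - <<'E'
from h import *
for n in("top","side"):
    p=camera(n); w=cloud(p); print(n,"cam",-p["R"].T@p["t"])
    for q in["tin_center","nest_in","tin2","cazuelita"]:
        for b in outline_of(q,p)[:3]:
            m=b["region"]; P=w[m]; P=P[~np.isnan(P[:,0])]
            if len(P)<20: continue
            z=np.percentile(P[:,2],[5,50,95]); c,_=disk(m,p,0)
            zz={"tin_center":.036,"nest_in":.038,"tin2":.066,"cazuelita":.064}[q]
            top=P[np.abs(P[:,2]-zz)<.004]
            print(q,round(b["conf"],2),m.sum(),"z",np.round(z,3),"img",c.mean(0).round(),"plane",circ(onplane(c,p,zz)),"3d",circ(top) if len(top)>8 else None, "col",p["img"][m].mean(0).round())
    for q in["pull","case","guard"]:
        for b in outline_of(q,p)[:2]:
            m=b["region"];P=w[m]; P=P[~np.isnan(P[:,0])]
            if q=="pull": P=P[P[:,2]>.098]
            if len(P)<5: continue
            (c,s,a)=cv2.minAreaRect(P[:,:2].astype(np.float32))
            print(q,round(b["conf"],2),len(P),"rect",np.round(c,4),np.round(s,4),round(a,2),"z",np.percentile(P[:,2],[2,50,98]).round(3))
E
```

```text
top cam [0.3730699  0.09785942 1.22869086]
tin_center 0.61 531 z [0.011 0.035 0.039] img [205. 294.] plane [0.5131 0.3579 0.031  0.5122 0.358  0.0285] 3d [0.5146 0.3607 0.0278 0.5149 0.361  0.0192] col [106.  60.  57.]
tin_center 0.57 559 z [0.011 0.035 0.039] img [181. 334.] plane [0.4241 0.399  0.031  0.4231 0.3993 0.0286] 3d [0.4239 0.4024 0.0279 0.4234 0.4023 0.0195] col [84. 30. 48.]
nest_in 0.87 647 z [0.026 0.03  0.038] img [385. 260.] plane [ 0.5975 -0.0489  0.0335  0.598  -0.049   0.032 ] 3d [ 0.5984 -0.0493  0.0333  0.5981 -0.0491  0.0294] col [53. 51. 51.]
tin2 0.91 478 z [0.058 0.065 0.069] img [354. 262.] plane [0.5886 0.0234 0.029  0.588  0.0218 0.0267] 3d [0.59   0.0207 0.0278 0.5894 0.021  0.019 ] col [130. 101.  49.]
tin2 0.41 9184 z [0.084 0.088 0.094] img [512. 244.] plane [ 0.6413 -0.3345  0.1555  0.6436 -0.3331  0.1305] 3d None col [121. 119. 120.]
cazuelita 0.95 654 z [0.032 0.04  0.065] img [416. 255.] plane [ 0.6131 -0.1173  0.0355  0.6124 -0.1169  0.0318] 3d [ 0.6135 -0.1176  0.0353  0.6132 -0.1174  0.0299] col [100.  54.  34.]
pull 0.71 320 rect [ 0.6467 -0.
[... 683 characters left out ...]
0.0367  0.5971 -0.0549  0.0293] 3d [ 0.5974 -0.0516  0.0343  0.598  -0.0517  0.0312] col [80. 80. 79.]
tin2 0.85 760 z [0.036 0.064 0.067] img [325. 279.] plane [0.5844 0.0013 0.0441 0.5814 0.0015 0.0392] 3d [0.5889 0.0187 0.0289 0.5883 0.0169 0.02  ] col [112.  97.  63.]
cazuelita 0.6 857 z [0.035 0.05  0.064] img [361. 322.] plane [ 0.6093 -0.1254  0.0378  0.61   -0.1212  0.0318] 3d [ 0.6127 -0.1201  0.0329  0.6127 -0.1203  0.0295] col [94. 58. 41.]
pull 0.73 884 rect [ 0.6191 -0.2127] [0.0905 0.0119] 7.28 z [0.099 0.115 0.121]
case 0.88 39169 rect [ 0.6472 -0.1457] [0.2744 0.6218] 7.39 z [0.027 0.088 0.102]
guard 0.73 20061 rect [ 0.6359 -0.3145] [0.183  0.2669] 5.94 z [0.087 0.089 0.115]
```

>>> carry_out:
  deltas:
    - [-0.4, -0.13, 0, 0.3, 1]
    - [-0.8, -0.26, 0, 0.6, 1]
    - [-1, -0.33, 0, 0.72, 1]
    - [-1, -0.33, 0, 0.72, 1]

```text
clock: 2.4
position: [0.3225, 0.4996, 0.224]
ee_rot: [0.34, 0.94, 0.0, 0.0]
ft_force: [-1.1, -0.5, -0.0]
grip_width: 0.996
grasp_force: 0.0
```

```bash
cat >> h.py <<'E'
from scipy.spatial.transform import Rotation as Ro
def go(x,y,z,yaw=7.3):
    "shift in scale units, spin units to put tool y at yaw deg"
    o=manip.get_obs(); M=Ro.from_quat(o["ee_rot"]).as_matrix()
    d=M.T@(np.array([x,y,z])-o["position"])/.15
    a=np.degrees(np.arctan2(M[1,1],M[0,1])); s=(a-yaw+90)%180-90
    print("t",o["clock"],"pos",o["position"].round(4),"tooly",round(a,2),"tilt",M[:,2].round(3),"delta",d.round(3),"spin",round(s/30,3),"F",o["ft_force"].round(1),"grip",round(float(o["grip_width"]),3),round(float(o["grasp_force"]),1))
E
python3 -c "
from h import *
go(.514,.3595,.12)"
```

```text
t 2.4 pos [0.3225 0.4996 0.224 ] tooly 50.2 tilt [ 0.001 -0.    -1.   ] delta [-1.578  0.099  0.694] spin 1.43 F [-1.1 -0.5 -0. ] grip 0.996 0.0
```

>>> carry_out:
  deltas:
    - [-0.4, 0.02, 0, 0.3, 1]
    - [-0.8, 0.04, 0, 0.6, 1]
    - [-1, 0.06, 0, 0.72, 1]
    - [-1, 0.06, 0, 0.72, 1]

```text
clock: 2.9
position: [0.4424, 0.4122, 0.2236]
ee_rot: [0.509, 0.861, -0.0, 0.0]
ft_force: [-0.4, -0.5, 0.0]
grip_width: 0.996
grasp_force: 0.0
```

```bash
python3 -c "
from h import *
go(.514,.3595,.12)"
```

```text
t 2.9 pos [0.4424 0.4122 0.2236] tooly 28.77 tilt [ 0. -0. -1.] delta [-0.537  0.249  0.691] spin 0.716 F [-0.4 -0.5  0. ] grip 0.996 0.0
```

>>> carry_out:
  deltas:
    - [-0.3, 0.14, 0.2, 0.35, 1]
    - [-0.54, 0.25, 0.5, 0.716, 1]
    - [-0.54, 0.25, 0.69, 0.716, 1]
    - [-0.54, 0.25, 0.69, 0.716, 1]

```text
clock: 3.4
position: [0.5104, 0.3615, 0.1178]
ee_rot: [0.658, 0.753, -0.002, -0.001]
ft_force: [0.6, 0.7, -0.1]
grip_width: 1.004
grasp_force: 0.0
```

```bash
python3 -c "
from h import *
go(.514,.3595,.031)
p=camera('top');save(p,'top1.png');p=camera('side');cv2.imwrite('pics/side1.png',cv2.resize(p['img'][130:290,170:370,::-1],None,fx=3,fy=3))"
```

```text
t 3.4 pos [0.5104 0.3615 0.1178] tooly 7.64 tilt [-0.004 -0.002 -1.   ] delta [-0.015  0.025  0.579] spin 0.011 F [ 0.6  0.7 -0.1] grip 1.004 0.0
```

View pics/side1.png

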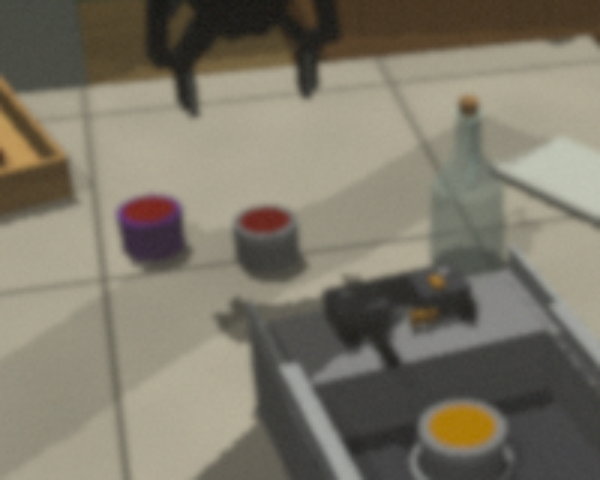

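In the crop, the open fingers at (185,100) and (305,90) straddle the steel tin at (265,240), and the purple one at (150,225) is clear. Next I'll go down.

>>> carry_out:
  deltas:
    - [0, 0, 0.15, 0.01, 1]
    - [0, 0, 0.3, 0.01, 1]
    - [0, 0, 0.45, 0.01, 1]
    - [0, 0, 0.54, 0.01, 1]
    - [0, 0, 0.59, 0.01, 1]
    - [0, 0, 0.59, 0.01, 1]
    - [0, 0, 0.59, 0.01, 1]

```text
clock: 4.38
position: [0.5137, 0.3605, 0.0326]
ee_rot: [0.662, 0.75, 0.001, 0.0]
ft_force: [-0.1, -0.2, -0.6]
grip_width: 0.999
grasp_force: 0.0
```

```bash
python3 -c "
from h import *
go(.514,.3595,.031)"
```

```text
t 4.375 pos [0.5137 0.3605 0.0326] tooly 7.1 tilt [ 0.001  0.001 -1.   ] delta [-0.007  0.001  0.011] spin -0.007 F [-0.1 -0.2 -0.6] grip 0.999 0.0
```

>>> carry_out:
  deltas:
    - [0, 0, 0.01, 0, 0.4]
    - [0, 0, 0.01, 0, 0.2]
    - [0, 0, 0.01, 0, 0]
    - [0, 0, 0.01, 0, -0.5]
    - [0, 0, 0.01, 0, -0.5]
    - [0, 0, 0.01, 0, -0.5]
    - [0, 0, 0.01, 0, -0.5]
    - [0, 0, 0.01, 0, -0.5]
  force: 30

```text
clock: 5.38
position: [0.5132, 0.3601, 0.0302]
ee_rot: [0.662, 0.75, 0.0, -0.0]
ft_force: [-0.0, 0.3, -0.9]
grip_width: 0.247
grasp_force: 0.0
```

>>> carry_out:
  deltas:
    - [0, 0, -0.1, 0, -0.5]
    - [0, 0, -0.3, 0, -0.5]
    - [0, 0, -0.6, 0, -0.5]
    - [0, 0, -0.9, 0, -0.5]
    - [0, 0, -0.9, 0, -0.5]

```text
clock: 6.0
position: [0.5152, 0.3613, 0.1706]
ee_rot: [0.662, 0.749, 0.004, 0.0]
ft_force: [-0.1, 0.7, -0.2]
grip_width: 0.252
grasp_force: 0.0
```

```bash
python3 -c "
from h import *
go(.598,-.05,.167)
p=camera('side');cv2.imwrite('pics/side2.png',cv2.resize(p['img'][130:290,170:370,::-1],None,fx=3,fy=3))"
```

```text
t 6.0 pos [0.5152 0.3613 0.1706] tooly 7.08 tilt [ 0.006  0.005 -1.   ] delta [-2.789  0.21   0.013] spin -0.007 F [-0.1  0.7 -0.2] grip 0.252 0.0
```

View pics/side2.png

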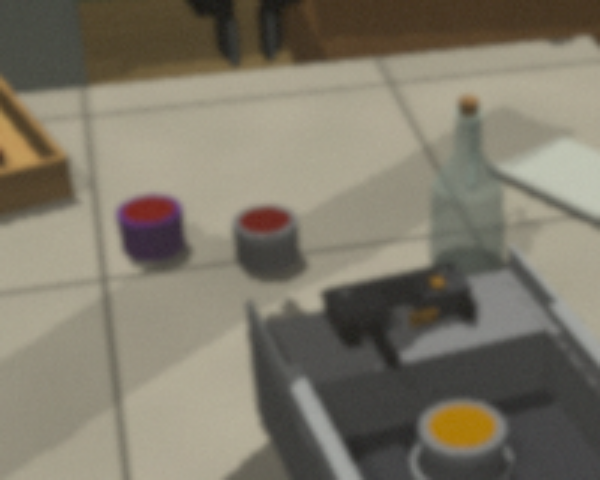

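The crop shows the tin still standing at (265,240) and the shut fingers at (230,45) and (268,40) holding nothing, so the grasp missed. I'll compare the gripper position in the camera data with the reported TCP.

Run:
```python
from h import *
o=manip.get_obs(); 
for n in("top","side"):
    p=camera(n); w=cloud(p)
    f=240/np.tan(np.radians(p["vertical_fov"])/2)
    for X in(o["position"],o["position"]-[0,0,.022],np.array([.514,.36,.036])):
        c=p["R"]@X+p["t"]; print(n,"proj",(c[0]/c[2]*f+p["cx"]).round(1),(c[1]/c[2]*f+p["cy"]).round(1),"depth",c[2].round(3))
    m=(w[...,2]>.1)&(w[...,2]<.20)&(abs(w[...,0]-.5)<.2)&(abs(w[...,1]-.36)<.2)
    P=w[m]; v,u=np.where(m); print(len(P),np.percentile(P,[0,5,50,95,100],axis=0).round(3).tolist() if len(P) else "", (u.min(),u.max(),v.min(),v.max()) if len(P) else "")
    for b in outline_of("tin_center",p)[:3]:
        c,_=disk(b["region"],p,0); T=w[b["region"]]; T=T[T[:,2]>.03]; print(b["conf"],c.mean(0).round(), np.nanmedian(T,axis=0).round(4))
    save(p,n+"3.png")
```

```text
top proj 188.7 285.8 depth 1.067
top proj 191.3 287.3 depth 1.089
top proj 203.0 293.9 depth 1.196
258 [[0.498, 0.16, 0.1], [0.527, 0.296, 0.102], [0.672, 0.308, 0.126], [0.689, 0.35, 0.183], [0.696, 0.354, 0.199]] (np.int64(190), np.int64(293), np.int64(207), np.int64(293))
0.98 [204. 295.] [0.5148 0.3586 0.0353]
side proj 253.6 153.3 depth 1.05
side proj 254.3 162.0 depth 1.062
side proj 257.6 202.4 depth 1.124
357 [[0.487, 0.291, 0.1], [0.49, 0.295, 0.103], [0.664, 0.306, 0.145], [0.681, 0.362, 0.197], [0.686, 0.375, 0.2]] (np.int64(241), np.int64(330), np.int64(139), np.int64(184))
0.93 [219. 206.] [0.4219 0.3945 0.0354]
0.64 [258. 211.] [0.5119 0.3526 0.0354]
```

View pics/top3.png

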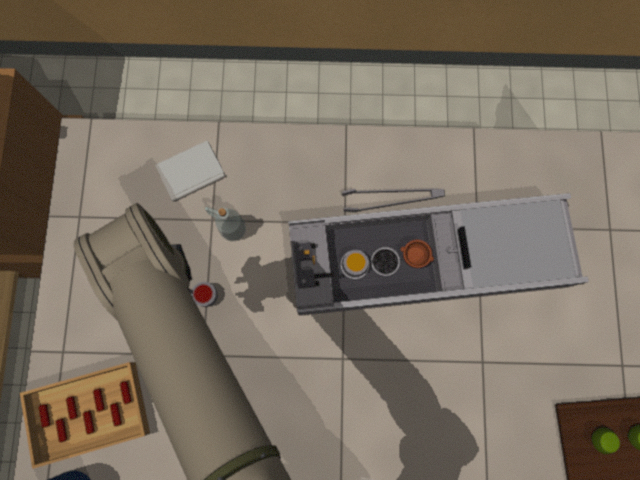

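Run:
```python
from h import *
p=camera("side"); w=cloud(p); g=p["img"].astype(int).sum(2)
m=np.zeros((480,640),bool); m[100:156,225:285]=True
m&=(g<150)&(w[...,1]>.2)&(w[...,1]<.6)
P=w[m]; v,u=np.where(m)
for r in range(100,156,4):
    k=(v>=r)&(v<r+4)
    if k.sum()>3: print(r,k.sum(),u[k].min(),u[k].max(),np.median(P[k],axis=0).round(3),P[k].min(0).round(3),P[k].max(0).round(3))
cv2.imwrite('pics/c3.png',cv2.resize(p['img'][80:240,170:370,::-1],None,fx=3,fy=3))
```

```text
100 142 231 267 [0.509 0.343 0.299] [0.474 0.321 0.284] [0.553 0.36  0.306]
104 164 229 274 [0.513 0.35  0.284] [0.469 0.343 0.269] [0.57  0.382 0.292]
108 197 226 278 [0.517 0.349 0.276] [0.462 0.338 0.263] [0.576 0.368 0.284]
112 197 225 278 [0.513 0.349 0.268] [0.458 0.337 0.254] [0.576 0.367 0.275]
116 170 225 276 [0.512 0.348 0.259] [0.457 0.336 0.242] [0.571 0.38  0.269]
120 152 225 275 [0.514 0.348 0.25 ] [0.456 0.338 0.233] [0.568 0.377 0.26 ]
124 134 225 273 [0.522 0.347 0.24 ] [0.455 0.338 0.226] [0.562 0.376 0.252]
128 127 228 271 [0.523 0.35  0.229] [0.461 0.339 0.219] [0.558 0.37  0.242]
132 106 231 269 [0.496 0.348 0.223] [0.466 0.339 0.212] [0.552 0.364 0.232]
136 73 234 262 [0.497 0.35  0.213] [0.472 0.341 0.2  ] [0.536 0.369 0.222]
140 47 241 262 [0.522 0.353 0.2  ] [0.487 0.345 0.193] [0.535 0.37  0.209]
144 38 241 262 [0.521 0.353 0.191] [0.486 0.347 0.183] [0.535 0.362 0.197]
148 18 242 261 [0.494 0.352 0.183] [0.488 0.349 0.178] [0.532 0.357 0.189]
```

View pics/c3.png

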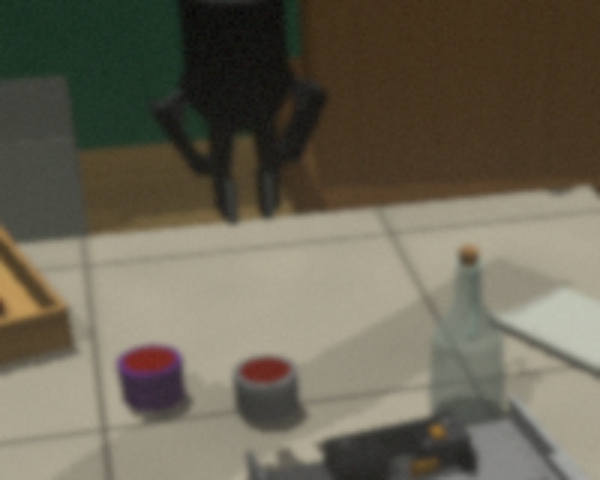

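The crop shows shut fingertips at about (230,220) and (268,213). The camera data puts their xy on target but their height at about 0.172, where the reported TCP implies 0.149. So the fingers really are about 20 mm higher than reported and passed over the tin. I'll retry lower, watching the force.

>>> carry_out:
  deltas:
    - [0, 0, 0.2, 0, 1]
    - [0, 0, 0.4, 0, 1]
    - [0, 0, 0.6, 0, 1]
    - [0, 0, 0.8, 0, 1]
    - [0, 0, 0.9, 0, 1]
    - [0, 0, 0.94, 0, 1]
    - [0, 0, 0.94, 0, 1]

```text
clock: 7.18
position: [0.5134, 0.3603, 0.0246]
ee_rot: [0.662, 0.75, 0.0, 0.0]
ft_force: [-0.1, -0.0, 0.7]
grip_width: 0.995
grasp_force: 0.0
```

```bash
cat >> h.py <<'E'
def tips():
    p=camera("side"); w=cloud(p); o=manip.get_obs(); X=o["position"]
    f=240/np.tan(np.radians(p["vertical_fov"])/2)
    m=(p["img"].astype(int).sum(2)<150)&(np.abs(w-X)[...,:2].max(-1)<.065)&(abs(w[...,2]-X[2])<.09)
    P=w[m]; print("tcp",X.round(4),"lowest dark",np.sort(P[:,2])[:12].round(4)); return p,m,w
E
python3 - <<'E'
from h import *
go(.514,.3595,.012); p,m,w=tips()
cv2.imwrite('pics/c4.png',cv2.resize(p['img'][110:270,170:370,::-1],None,fx=3,fy=3))
E
```

```text
t 7.175 pos [0.5134 0.3603 0.0246] tooly 7.09 tilt [ 0.  0. -1.] delta [-0.006  0.003  0.084] spin -0.007 F [-0.1 -0.   0.7] grip 0.995 0.0
tcp [0.5137 0.3605 0.0251] lowest dark [0.0576 0.06   0.0601 0.0605 0.0626 0.0641 0.0644 0.0661 0.0669 0.0674
 0.0679 0.068 ]
```

View pics/c4.png

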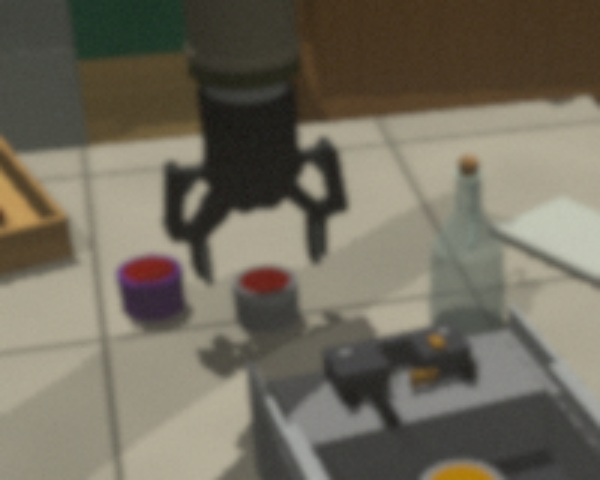

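The crop shows the open fingertips at (205,280) and (317,260), well above the counter, with the tin centred between them at (265,295). I'll compute the true tip height.

Run:
```python
from h import *
p=camera("side"); c=-p["R"].T@p["t"]; f=240/np.tan(np.radians(p["vertical_fov"])/2)
def z(u,v,y):
    r=np.array([(u-p["cx"])/f,(v-p["cy"])/f,1])@p["R"]; return (c+r*(y-c[1])/r[1]).round(4)
for y in (.345,.355,.365): print(y,z(238.5,204,y),z(275.7,197.5,y))
w=cloud(p); m=(p["img"].astype(int).sum(2)<150); 
for u in range(234,244): print(u,[(v,w[v,u].round(3).tolist()) for v in range(190,206) if m[v,u] and .3<w[v,u,1]<.4][-2:])
```

```text
0.345 [0.4658 0.345  0.047 ] [0.558  0.345  0.0522]
0.355 [0.4664 0.355  0.0413] [0.5596 0.355  0.0465]
0.365 [0.4671 0.365  0.0355] [0.5612 0.365  0.0408]
234 [(190, [0.459, 0.339, 0.09]), (191, [0.459, 0.349, 0.082])]
235 [(196, [0.46, 0.348, 0.068]), (197, [0.459, 0.345, 0.068])]
236 [(198, [0.462, 0.347, 0.063]), (199, [0.461, 0.347, 0.061])]
237 [(199, [0.464, 0.349, 0.059]), (200, [0.463, 0.346, 0.058])]
238 []
239 []
240 []
241 []
242 []
243 []
```

>>> carry_out:
  deltas:
    - [0, 0, 0.05, 0, 1]
    - [0, 0, 0.1, 0, 1]
    - [0, 0, 0.14, 0, 0.8]
    - [0, 0, 0.16, 0, 0.6]
    - [0, 0, 0.16, 0, 0.5]

```text
clock: 7.9
position: [0.5131, 0.36, -0.0001]
ee_rot: [0.662, 0.75, -0.0, -0.0]
ft_force: [0.2, -0.4, 0.8]
grip_width: 0.753
grasp_force: 0.0
```

>>> carry_out:
  deltas:
    - [0, 0, 0, 0, 0.4]
    - [0, 0, 0, 0, 0.3]
    - [0, 0, 0, 0, 0.1]
    - [0, 0, 0, 0, 0]
    - [0, 0, 0, 0, 0]
    - [0, 0, 0, 0, 0]

```text
clock: 8.65
position: [0.5136, 0.3603, 0.0008]
ee_rot: [0.662, 0.749, 0.001, 0.0]
ft_force: [-0.1, 0.3, 6.4]
grip_width: 0.621
grasp_force: 31.7
```

>>> carry_out:
  deltas:
    - [0, 0, -0.05, 0, 0]
    - [0, 0, -0.2, 0, 0]
    - [0, 0, -0.5, 0, 0]
    - [0, 0, -0.8, 0, 0]
    - [0, 0, -1, 0, 0]
    - [0, 0, -1, 0, 0]

```text
clock: 9.4
position: [0.5141, 0.3608, 0.153]
ee_rot: [0.662, 0.75, 0.002, 0.0]
ft_force: [0.0, -1.0, -1.2]
grip_width: 0.62
grasp_force: 31.9
```

Run:
```python
from h import *
go(.598,-.05,.15); p=camera("side")
cv2.imwrite('pics/c5.png',cv2.resize(p['img'][110:210,205:305,::-1],None,fx=6,fy=6))
```

```text
t 9.4 pos [0.5141 0.3608 0.153 ] tooly 7.1 tilt [ 0.003  0.003 -1.   ] delta [-2.787  0.216  0.013] spin -0.007 F [ 0.  -1.  -1.2] grip 0.62 31.9
```

View pics/c5.png

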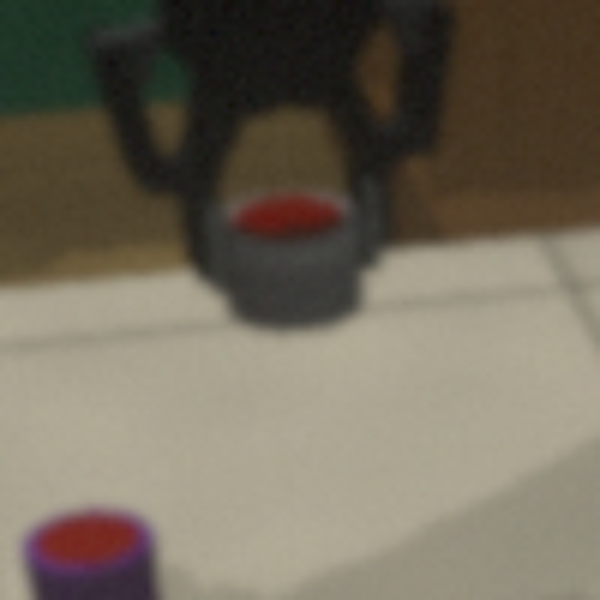

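The crop shows the tin held level, with its top at (290,215) and bottom at about row 320, and the fingertips about 10 mm above its bottom. Now I'll carry it over the ring.

>>> carry_out:
  deltas:
    - [-0.15, 0, 0, 0, 0]
    - [-0.4, 0, 0, 0, 0]
    - [-0.7, 0.03, 0, 0, 0]
    - [-1, 0.06, 0, 0, 0]

```text
clock: 9.95
position: [0.5401, 0.2092, 0.1488]
ee_rot: [0.662, 0.749, -0.001, -0.0]
ft_force: [0.8, -0.9, -0.8]
grip_width: 0.618
grasp_force: 31.9
```

>>> carry_out:
  deltas:
    - [-0.3, 0.02, 0, 0, 0]
    - [-0.6, 0.04, 0, 0, 0]
    - [-0.85, 0.06, 0, 0, 0]
    - [-1, 0.08, 0, 0, 0]

```text
clock: 10.45
position: [0.5702, 0.0609, 0.1489]
ee_rot: [0.663, 0.748, -0.001, -0.0]
ft_force: [-0.3, 1.4, -1.2]
grip_width: 0.618
grasp_force: 31.9
```

>>> carry_out:
  deltas:
    - [-0.2, 0.02, 0, 0, 0]
    - [-0.45, 0.04, 0, 0, 0]
    - [-0.65, 0.06, 0, 0, 0]
    - [-0.75, 0.07, 0, 0, 0]
    - [-0.79, 0.07, 0, 0, 0]
    - [-0.79, 0.07, 0, 0, 0]
    - [-0.79, 0.07, 0, 0, 0]

```text
clock: 11.32
position: [0.5961, -0.0499, 0.15]
ee_rot: [0.661, 0.75, 0.0, -0.0]
ft_force: [0.2, 0.0, -1.1]
grip_width: 0.622
grasp_force: 31.9
```

Run:
```python
from h import *
go(.598,-.0505,.153)
for n in("top","side"):
    p=camera(n); w=cloud(p); z=manip.get_obs()["position"][2]+.036
    for b in outline_of("tin_center",p)[:4]:
        P=w[b["region"]]; T=P[abs(P[:,2]-z)<.008]
        if len(T)>8: print(n,round(b["conf"],2),len(T),circ(T),np.median(T[:,2]).round(4))
    for b in outline_of("nest_in",p)[:2]:
        P=w[b["region"]]; T=P[abs(P[:,2]-.038)<.004]
        if len(T)>8: print(n,"nest",round(b["conf"],2),len(T),circ(T))
    # red window by colour
    i=p["img"].astype(int); m=(i[...,0]>2*i[...,1])&(i[...,0]>50)&(abs(w[...,2]-z)<.012)
    print(n,"red",m.sum(),np.nanmedian(w[m],axis=0).round(4), circ(w[m]) if m.sum()>8 else "")
```

```text
t 11.325 pos [ 0.5961 -0.0499  0.15  ] tooly 7.2 tilt [-0.     0.001 -1.   ] delta [-0.006  0.012 -0.02 ] spin -0.003 F [ 0.2  0.  -1.1] grip 0.622 31.9
top 0.51 36 [ 0.5886 -0.027   0.0139  0.5901 -0.033   0.0107] 0.1835
top nest 0.52 48 [ 0.5956 -0.0365  0.0298  0.5979 -0.044   0.0271]
top red 0 [nan nan nan] 
side 0.86 572 [ 0.594  -0.0526  0.0299  0.5953 -0.0543  0.0201] 0.1849
side nest 0.79 152 [ 0.5961 -0.0498  0.0339  0.5978 -0.0516  0.031 ]
side red 251 [ 0.5951 -0.0519  0.1852] [ 0.5949 -0.0516  0.0202  0.5951 -0.0519  0.0136]
  return np.nanmean(a, axis, out=out, keepdims=keepdims)
```

>>> carry_out:
  deltas:
    - [0, 0.016, 0.15, 0, 0]
    - [0, 0.016, 0.3, 0, 0]
    - [0, 0.016, 0.45, 0, 0]
    - [0, 0.016, 0.57, 0, 0]
    - [0, 0.016, 0.65, 0, 0]
    - [0, 0.016, 0.68, 0, 0]
    - [0, 0.016, 0.68, 0, 0]
    - [0, 0.016, 0.68, 0, 0]

```text
clock: 12.62
position: [0.599, -0.051, 0.0489]
ee_rot: [0.662, 0.75, 0.0, 0.0]
ft_force: [-0.6, -0.3, -1.8]
grip_width: 0.62
grasp_force: 31.9
```

Run:
```python
from h import *
go(.5985,-.0498,.031)
for k in range(2):
    p=camera("side"); w=cloud(p); z=manip.get_obs()["position"][2]+.036
    i=p["img"].astype(int); m=(i[...,0]>2*i[...,1])&(i[...,0]>50)&(abs(w[...,2]-z)<.006)&(abs(w[...,1]+.05)<.03)
    print("red",m.sum(),np.nanmedian(w[m],axis=0).round(4), circ(w[m]) if m.sum()>8 else "")
    for b in outline_of("nest_in",p)[:2]:
        P=w[b["region"]]; T=P[abs(P[:,2]-.037)<.003]
        if len(T)>8: print("nest",round(b["conf"],2),len(T),circ(T))
cv2.imwrite('pics/c6.png',cv2.resize(p['img'][230:350,270:430,::-1],None,fx=5,fy=5))
```

```text
t 12.625 pos [ 0.599  -0.051   0.0489] tooly 7.1 tilt [ 0.001  0.    -1.   ] delta [ 0.009 -0.002  0.119] spin -0.007 F [-0.6 -0.3 -1.8] grip 0.62 31.9
red 259 [ 0.5975 -0.0525  0.084 ] [ 0.5978 -0.0512  0.0209  0.5975 -0.0523  0.014 ]
nest 0.45 73 [ 0.5982 -0.0521  0.0329  0.5978 -0.0517  0.031 ]
red 261 [ 0.5976 -0.0523  0.0837] [ 0.5978 -0.0509  0.0209  0.5974 -0.0523  0.014 ]
nest 0.61 65 [ 0.598  -0.0532  0.0327  0.5977 -0.0521  0.0308]
```

View pics/c6.png

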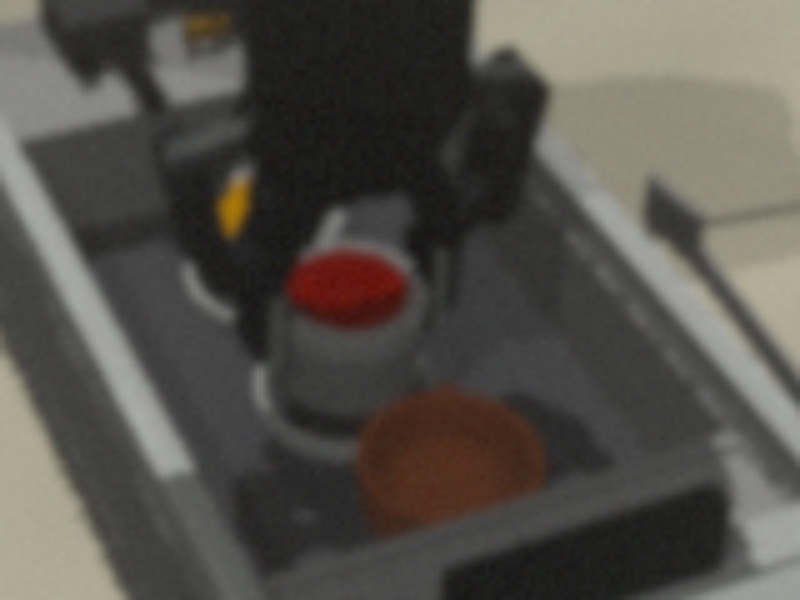

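The crop shows the tin at (345,330) centred over the ring, with the bowl clear at (450,465). Tin and ring centres agree within about 0.5 mm, so I'll lower it the last 18 mm.

>>> carry_out:
  deltas:
    - [0, 0, 0.03, 0, 0]
    - [0, 0, 0.06, 0, 0]
    - [0, 0, 0.085, 0, 0]
    - [0, 0, 0.1, 0, 0]
    - [0, 0, 0.11, 0, 0]
    - [0, 0, 0.115, 0, 0]
    - [0, 0, 0.115, 0, 0]

```text
clock: 13.7
position: [0.5986, -0.051, 0.031]
ee_rot: [0.662, 0.75, 0.0, 0.0]
ft_force: [0.4, 0.7, -0.2]
grip_width: 0.622
grasp_force: 32.0
```

```bash
cat >> h.py <<'E'
def red():
    p=camera("side"); w=cloud(p); i=p["img"].astype(int)
    m=(i[...,0]>2*i[...,1])&(i[...,0]>50)&(abs(w[...,0]-.598)<.03)&(abs(w[...,1]+.05)<.03)&(i[...,2]*1.0<i[...,0]*.5)&(w[...,2]>.055)
    m=cv2.morphologyEx(m.astype(np.uint8),cv2.MORPH_OPEN,np.ones((3,3)))>0
    print("red",m.sum(),np.nanmedian(w[m],axis=0).round(4),circ(w[m]))
    A=np.c_[w[m][:,:2],np.ones(m.sum())]; print("slope",np.linalg.lstsq(A,w[m][:,2],rcond=None)[0][:2].round(3))
E
python3 -c "
from h import *
go(.5985,-.0498,.031); red()"
```

```text
t 13.7 pos [ 0.5986 -0.051   0.031 ] tooly 7.1 tilt [ 0.  0. -1.] delta [ 0.008  0.    -0.   ] spin -0.007 F [ 0.4  0.7 -0.2] grip 0.622 32.0
red 263 [ 0.5972 -0.0525  0.0661] [ 0.5933 -0.0542  0.0248  0.5968 -0.0525  0.0141]
slope [-0.019 -0.015]
```

>>> carry_out:
  deltas:
    - [0, 0, 0.003, 0, 0.3]
    - [0, 0, 0.003, 0, 0.4]
    - [0, 0, 0.003, 0, 0.6]
    - [0, 0, 0.003, 0, 0.7]
    - [0, 0, 0.003, 0, 0.7]
    - [0, 0, 0.003, 0, 0.7]

```text
clock: 14.5
position: [0.5986, -0.051, 0.0305]
ee_rot: [0.662, 0.75, 0.0, -0.0]
ft_force: [0.4, -0.0, 1.4]
grip_width: 0.847
grasp_force: 0.0
```

>>> carry_out:
  deltas:
    - [0, 0, -0.05, 0, 0.7]
    - [0, 0, -0.15, 0, 0.7]
    - [0, 0, -0.4, 0, 0.7]
    - [0, 0, -0.7, 0, 0.3]
    - [0, 0, -1, 0, -0.3]
    - [0, 0, -1, 0, -1]
    - [0, 0, -1, 0, -1]

```text
clock: 15.38
position: [0.5984, -0.0509, 0.1808]
ee_rot: [0.662, 0.75, 0.0, 0.0]
ft_force: [-0.9, 0.4, -1.4]
grip_width: 0.013
grasp_force: 0.0
```

Run:
```python
from h import *
go(.63,-.28,.17); red()
p=camera("side"); w=cloud(p)
for q in("pull","nest_in","tin2","cazuelita"):
  for b in outline_of(q,p)[:1]:
    P=w[b["region"]]; P=P[~np.isnan(P[:,0])]
    if q=="pull":
        P=P[P[:,2]>.1]
        T=P[P[:,2]>.112]
        print(cv2.minAreaRect(P[:,:2].astype(np.float32)),cv2.minAreaRect(T[:,:2].astype(np.float32)),P[:,2].max())
    else: print(q,round(b["conf"],2),np.median(P,axis=0).round(4))
```

```text
t 15.375 pos [ 0.5984 -0.0509  0.1808] tooly 7.1 tilt [ 0.  0. -1.] delta [-1.541  0.02   0.072] spin -0.007 F [-0.9  0.4 -1.4] grip 0.013 0.0
red 248 [ 0.5973 -0.0531  0.0659] [ 0.598  -0.0532  0.0198  0.5976 -0.0531  0.0136]
slope [ 0.    -0.002]
((0.5808400511741638, -0.26091036200523376), (0.1921876072883606, 0.06987544894218445), 51.69749069213867) ((0.6195279359817505, -0.21264319121837616), (0.09139583259820938, 0.012555502355098724), 6.8008880615234375) 0.1221206322401406
nest_in 0.42 [ 0.574  -0.0715  0.0361]
tin2 0.78 [0.5838 0.0076 0.065 ]
cazuelita 0.59 [ 0.6167 -0.1042  0.0494]
```

>>> carry_out:
  deltas:
    - [-0.2, 0, 0, 0, -1]
    - [-0.5, 0, 0, 0, -1]
    - [-0.8, 0, 0, 0, -1]
    - [-1, 0, 0, 0, -1]

```text
clock: 16.18
position: [0.6167, -0.2024, 0.1801]
ee_rot: [0.663, 0.749, -0.0, -0.0]
ft_force: [-0.5, -0.5, 0.3]
grip_width: 0.001
grasp_force: 0.0
```

>>> carry_out:
  deltas:
    - [-0.2, 0.01, 0, 0, -1]
    - [-0.34, 0.01, 0, 0, -1]
    - [-0.34, 0.01, 0.1, 0, -1]
    - [-0.34, 0.01, 0.3, 0, -1]
    - [-0.34, 0.01, 0.42, 0, -1]
    - [-0.34, 0.01, 0.48, 0, -1]
    - [-0.34, 0.01, 0.48, 0, -1]
    - [-0.34, 0.01, 0.48, 0, -1]

```text
clock: 17.18
position: [0.6254, -0.2504, 0.1095]
ee_rot: [0.662, 0.75, 0.0, 0.001]
ft_force: [-0.0, -1.3, 0.8]
grip_width: 0.004
grasp_force: 0.0
```

Run:
```python
from h import *
go(.6244,-.2507,.1)
p=camera("side"); cv2.imwrite('pics/c7.png',cv2.resize(p['img'][250:430,300:520,::-1],None,fx=3,fy=3))
```

```text
t 17.175 pos [ 0.6254 -0.2504  0.1095] tooly 7.1 tilt [ 0.001 -0.    -1.   ] delta [-0.001 -0.007  0.063] spin -0.007 F [-0.  -1.3  0.8] grip 0.004 0.0
```

View pics/c7.png

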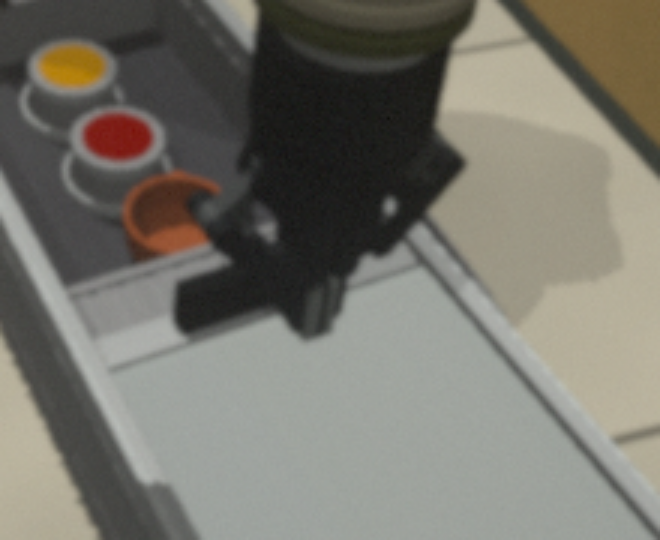

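The crop shows the tin standing in its ring at (118,140). The shut fingers, tip at about (310,335), are behind the pull at (220,295). That's the tenth and last picture, so everything from here is numeric. I'll check the tip height.

Run:
```python
from h import *
p=camera("side"); w=cloud(p); c=-p["R"].T@p["t"]; f=240/np.tan(np.radians(p["vertical_fov"])/2)
for y in(-.26,-.25):
    r=np.array([(403.3-p["cx"])/f,(362.5-p["cy"])/f,1])@p["R"]; print((c+r*(y-c[1])/r[1]).round(4))
for v in range(346,368,2): print(v,[w[v,u].round(3).tolist() for u in (401,404,407)])
```

```text
[ 0.6235 -0.26    0.1176]
[ 0.6296 -0.25    0.1041]
346 [[0.617, -0.258, 0.15], [0.62, -0.261, 0.153], [0.624, -0.262, 0.152]]
348 [[0.618, -0.258, 0.145], [0.62, -0.261, 0.149], [0.625, -0.261, 0.147]]
350 [[0.619, -0.257, 0.141], [0.619, -0.263, 0.147], [0.625, -0.262, 0.144]]
352 [[0.618, -0.258, 0.138], [0.621, -0.262, 0.141], [0.626, -0.26, 0.138]]
354 [[0.619, -0.258, 0.134], [0.621, -0.262, 0.137], [0.626, -0.261, 0.135]]
356 [[0.62, -0.258, 0.13], [0.622, -0.262, 0.133], [0.627, -0.26, 0.13]]
358 [[0.619, -0.26, 0.128], [0.622, -0.262, 0.13], [0.628, -0.261, 0.126]]
360 [[0.618, -0.261, 0.126], [0.623, -0.261, 0.124], [0.628, -0.261, 0.123]]
362 [[0.619, -0.261, 0.121], [0.624, -0.26, 0.119], [0.642, -0.239, 0.088]]
364 [[0.633, -0.239, 0.086], [0.636, -0.242, 0.09], [0.64, -0.243, 0.089]]
366 [[0.632, -0.242, 0.087], [0.635, -0.245, 0.089], [0.638, -0.247, 0.09]]
```

>>> carry_out:
  deltas:
    - [0, 0, 0.04, 0, -1]
    - [0, 0, 0.08, 0, -1]
    - [0, 0, 0.11, 0, -1]
    - [0, 0, 0.12, 0, -1]
    - [0, 0, 0.12, 0, -1]

```text
clock: 17.9
position: [0.6248, -0.2503, 0.0904]
ee_rot: [0.662, 0.75, -0.0, -0.0]
ft_force: [0.0, -0.4, -0.2]
grip_width: -0.0
grasp_force: 0.0
```

>>> carry_out:
  deltas:
    - [0.04, 0, 0, 0, -1]
    - [0.08, 0, 0, 0, -1]
    - [0.12, 0, 0, 0, -1]
    - [0.15, 0, 0, 0, -1]
    - [0.18, 0, 0, 0, -1]
    - [0.21, 0, 0, 0, -1]
    - [0.24, 0, 0, 0, -1]
    - [0.27, 0, 0, 0, -1]
    - [0.3, 0, 0, 0, -1]
    - [0.3, 0, 0, 0, -1]

```text
clock: 19.15
position: [0.6192, -0.2048, 0.0904]
ee_rot: [0.662, 0.75, 0.0, -0.0]
ft_force: [0.9, -1.0, -0.3]
grip_width: -0.0
grasp_force: 0.0
```

```bash
cat >> h.py <<'E'
def pull():
    p=camera("side"); w=cloud(p)
    for b in outline_of("pull",p)[:2]:
        P=w[b["region"]]; P=P[(P[:,2]>.106)&(P[:,2]<.124)]
        if len(P)>10: print("pull",round(b["conf"],2),len(P),np.median(P,axis=0).round(4))
E
python3 -c "
from h import *
go(.598,-.05,.091); pull()"
```

```text
t 19.15 pos [ 0.6192 -0.2048  0.0904] tooly 7.14 tilt [-0.     0.001 -1.   ] delta [ 1.042 -0.012 -0.003] spin -0.005 F [ 0.9 -1.  -0.3] grip -0.0 0.0
pull 0.8 249 [ 0.5876 -0.1957  0.1144]
```

>>> carry_out:
  deltas:
    - [0.03, 0, 0, 0, -1]
    - [0.08, 0, 0, 0, -1]
    - [0.15, 0, 0, 0, -1]
    - [0.22, 0, 0, 0, -1]
    - [0.3, 0, 0, 0, -1]
    - [0.38, 0, 0, 0, -1]
    - [0.46, 0, 0, 0, -1]
    - [0.54, 0, 0, 0, -1]
    - [0.62, 0, 0, 0, -1]
    - [0.7, 0, 0, 0, -1]
    - [0.78, 0, 0, 0, -1]
    - [0.86, 0, 0, 0, -1]
    - [0.92, 0, 0, 0, -1]
    - [0.97, 0, 0, 0, -1]
    - [1, 0, 0, 0, -1]
    - [1, 0, 0, 0, -1]

```text
clock: 21.25
position: [0.601, -0.0561, 0.0905]
ee_rot: [0.662, 0.75, 0.0, -0.0]
ft_force: [0.7, 0.7, 0.6]
grip_width: -0.003
grasp_force: 0.0
```

```bash
python3 -c "
from h import *
go(.598,-.05,.091); pull()"
```

```text
t 21.25 pos [ 0.601  -0.0561  0.0905] tooly 7.13 tilt [ 0.     0.001 -1.   ] delta [ 0.043 -0.014 -0.003] spin -0.006 F [0.7 0.7 0.6] grip -0.003 0.0
pull 0.96 247 [ 0.5733 -0.0458  0.1151]
```

>>> carry_out:
  deltas:
    - [0.03, 0, 0, 0, -1]
    - [0.07, 0, 0, 0, -1]
    - [0.12, 0, 0, 0, -1]
    - [0.17, 0, 0, 0, -1]
    - [0.22, 0, 0, 0, -1]
    - [0.26, 0, 0, 0, -1]
    - [0.3, 0, 0, 0, -1]
    - [0.3, 0, 0, 0, -1]

```text
clock: 22.35
position: [0.5952, -0.0111, 0.0904]
ee_rot: [0.662, 0.75, 0.0, -0.0]
ft_force: [-0.2, -0.4, 0.4]
grip_width: 0.003
grasp_force: 0.0
```

>>> carry_out:
  deltas:
    - [0.03, 0, 0, 0, -1]
    - [0.06, 0, 0, 0, -1]
    - [0.08, 0, 0, 0, -1]
    - [0.1, 0, 0, 0, -1]
    - [0.1, 0, 0, 0, -1]

```text
clock: 22.98
position: [0.5933, 0.0034, 0.0905]
ee_rot: [0.662, 0.75, 0.0, -0.0]
ft_force: [1.2, 0.6, -0.9]
grip_width: -0.001
grasp_force: 0.0
```

>>> carry_out:
  deltas:
    - [0.03, 0, 0, 0, -1]
    - [0.06, 0, 0, 0, -1]
    - [0.08, 0, 0, 0, -1]
    - [0.1, 0, 0, 0, -1]
    - [0.1, 0, 0, 0, -1]

```text
clock: 23.6
position: [0.5915, 0.0183, 0.0905]
ee_rot: [0.662, 0.75, 0.0, -0.0]
ft_force: [-0.5, 0.1, 0.0]
grip_width: -0.003
grasp_force: 0.0
```

>>> carry_out:
  deltas:
    - [0.03, 0, 0, 0, -1]
    - [0.06, 0, 0, 0, -1]
    - [0.08, 0, 0, 0, -1]
    - [0.1, 0, 0, 0, -1]
    - [0.1, 0, 0, 0, -1]

```text
clock: 24.22
position: [0.5896, 0.0332, 0.0905]
ee_rot: [0.662, 0.75, 0.0, -0.0]
ft_force: [0.3, 0.4, 1.0]
grip_width: -0.0
grasp_force: 0.0
```

>>> carry_out:
  deltas:
    - [0.02, 0, 0, 0, -1]
    - [0.04, 0, 0, 0, -1]
    - [0.06, 0, 0, 0, -1]
    - [0.06, 0, 0, 0, -1]

```text
clock: 24.72
position: [0.5885, 0.0421, 0.0905]
ee_rot: [0.662, 0.75, 0.0, -0.0]
ft_force: [-0.0, 0.9, -0.0]
grip_width: -0.002
grasp_force: 0.0
```

```bash
python3 -c "
from h import *
go(.598,-.05,.091); pull()"
```

```text
t 24.725 pos [0.5885 0.0421 0.0905] tooly 7.13 tilt [-0.     0.001 -1.   ] delta [-0.617 -0.013 -0.004] spin -0.006 F [-0.   0.9 -0. ] grip -0.002 0.0
pull 0.83 248 [0.5657 0.0533 0.1162]
```

>>> carry_out:
  deltas:
    - [0.015, 0, 0, 0, -1]
    - [0.03, 0, 0, 0, -1]
    - [0.04, 0, 0, 0, -1]
    - [0.04, 0, 0, 0, -1]

```text
clock: 25.32
position: [0.5879, 0.047, 0.0905]
ee_rot: [0.662, 0.749, -0.0, 0.0]
ft_force: [0.2, -3.9, 0.5]
grip_width: -0.003
grasp_force: 1.7
```

>>> carry_out:
  deltas:
    - [0.015, 0, 0, 0, -1]
    - [0.03, 0, 0, 0, -1]
    - [0.04, 0, 0, 0, -1]
    - [0.04, 0, 0, 0, -1]

```text
clock: 25.82
position: [0.587, 0.0536, 0.0905]
ee_rot: [0.662, 0.75, 0.0, -0.0]
ft_force: [-0.4, -3.4, 0.4]
grip_width: -0.001
grasp_force: 1.8
```

```bash
python3 -c "
from h import *
go(.598,-.05,.091); pull()"
```

```text
t 25.825 pos [0.587  0.0536 0.0905] tooly 7.11 tilt [-0.  0. -1.] delta [-0.694 -0.013 -0.004] spin -0.006 F [-0.4 -3.4  0.4] grip -0.001 1.8
pull 0.66 242 [0.5648 0.0648 0.1154]
```

>>> carry_out:
  deltas:
    - [0.01, 0, 0, 0, -1]
    - [0.02, 0, 0, 0, -1]
    - [0.03, 0, 0, 0, -1]
    - [0.04, 0, 0, 0, -1]
    - [0.05, 0, 0, 0, -1]
    - [0.05, 0, 0, 0, -1]

```text
clock: 26.68
position: [0.5861, 0.0608, 0.0905]
ee_rot: [0.662, 0.75, -0.0, 0.0]
ft_force: [-0.4, -3.1, 0.7]
grip_width: 0.002
grasp_force: 2.3
```

>>> carry_out:
  deltas:
    - [0.01, 0, 0, 0, -1]
    - [0.02, 0, 0, 0, -1]
    - [0.03, 0, 0, 0, -1]
    - [0.03, 0, 0, 0, -1]

```text
clock: 27.18
position: [0.5856, 0.0644, 0.0905]
ee_rot: [0.662, 0.749, -0.0, 0.0]
ft_force: [-0.5, -6.6, 0.6]
grip_width: -0.002
grasp_force: 3.5
```

>>> carry_out:
  deltas:
    - [0.01, 0, 0, 0, -1]
    - [0.02, 0, 0, 0, -1]
    - [0.02, 0, 0, 0, -1]

```text
clock: 27.55
position: [0.5854, 0.0657, 0.0905]
ee_rot: [0.663, 0.749, -0.001, 0.001]
ft_force: [-0.2, -12.4, 0.3]
grip_width: -0.001
grasp_force: 5.8
```

>>> carry_out:
  deltas:
    - [0.007, 0, 0, 0, -1]
    - [0.01, 0, 0, 0, -1]
    - [0.01, 0, 0, 0, -1]

```text
clock: 27.92
position: [0.5853, 0.0667, 0.0905]
ee_rot: [0.663, 0.749, -0.001, 0.001]
ft_force: [-0.2, -12.8, 1.9]
grip_width: -0.001
grasp_force: 6.4
```

>>> carry_out:
  deltas:
    - [0.007, 0, 0, 0, -1]
    - [0.01, 0, 0, 0, -1]
    - [0.01, 0, 0, 0, -1]

```text
clock: 28.3
position: [0.5851, 0.068, 0.0905]
ee_rot: [0.663, 0.749, -0.001, 0.001]
ft_force: [0.5, -12.7, 0.9]
grip_width: 0.001
grasp_force: 6.7
```

>>> carry_out:
  deltas:
    - [0.007, 0, 0, 0, -1]
    - [0.013, 0, 0, 0, -1]
    - [0.013, 0, 0, 0, -1]

```text
clock: 28.68
position: [0.5849, 0.0696, 0.0905]
ee_rot: [0.663, 0.749, -0.001, 0.001]
ft_force: [1.7, -14.4, 1.7]
grip_width: -0.004
grasp_force: 7.1
```

>>> carry_out:
  deltas:
    - [0.007, 0, 0, 0, -1]
    - [0.013, 0, 0, 0, -1]
    - [0.013, 0, 0, 0, -1]

```text
clock: 29.05
position: [0.5847, 0.0713, 0.0905]
ee_rot: [0.663, 0.748, -0.001, 0.001]
ft_force: [0.5, -14.2, 1.8]
grip_width: -0.001
grasp_force: 7.5
```

>>> carry_out:
  deltas:
    - [0.007, 0, 0, 0, -1]
    - [0.01, 0, 0, 0, -1]
    - [0.01, 0, 0, 0, -1]

```text
clock: 29.42
position: [0.5845, 0.0724, 0.0905]
ee_rot: [0.663, 0.748, -0.001, 0.002]
ft_force: [1.8, -16.0, 1.2]
grip_width: -0.001
grasp_force: 8.0
```

>>> carry_out:
  deltas:
    - [0.007, 0, 0, 0, -1]
    - [0.01, 0, 0, 0, -1]
    - [0.01, 0, 0, 0, -1]

```text
clock: 29.8
position: [0.584, 0.0768, 0.0905]
ee_rot: [0.663, 0.749, -0.0, 0.0]
ft_force: [0.0, -5.6, 2.0]
grip_width: 0.005
grasp_force: 2.8
```

The force fell from 16 to 5.6 N with a 4 mm jump, which is the click. I'll back off slowly and check that the guard stays.

```bash
python3 -c "
from h import *
go(.598,-.05,.091); pull(); pull()"
```

```text
t 29.8 pos [0.584  0.0768 0.0905] tooly 7.02 tilt [-0.    -0.001 -1.   ] delta [-0.85  -0.011 -0.002] spin -0.009 F [ 0.  -5.6  2. ] grip 0.005 2.8
pull 0.97 234 [0.5605 0.088  0.1161]
pull 0.88 248 [0.563  0.0878 0.1158]
```

>>> carry_out:
  deltas:
    - [0.003, 0, 0, 0, -1]
    - [0.003, 0, 0, 0, -1]

```text
clock: 30.25
position: [0.5838, 0.078, 0.0905]
ee_rot: [0.662, 0.749, -0.0, 0.0]
ft_force: [-1.4, -6.0, 1.0]
grip_width: -0.002
grasp_force: 3.1
```

>>> carry_out:
  deltas:
    - [-0.02, 0, 0, 0, -1]
    - [-0.05, 0, 0, 0, -1]
    - [-0.1, 0, 0, 0, -1]
    - [-0.2, 0, 0, 0, -1]
    - [-0.3, 0, 0, 0, -1]
    - [-0.3, 0, -0.2, 0, -1]
    - [-0.3, 0, -0.5, 0, -1]
    - [-0.3, 0, -0.8, 0, -1]
    - [-0.3, 0, -0.8, 0, -1]

```text
clock: 31.38
position: [0.5914, 0.0327, 0.2143]
ee_rot: [0.662, 0.749, 0.003, 0.002]
ft_force: [0.1, 0.0, -0.2]
grip_width: 0.002
grasp_force: 0.0
```

```bash
python3 -c "
from h import *
go(.598,-.05,.091); pull(); pull()
p=camera('side'); w=cloud(p)
for b in outline_of('tin_center',p)[:3]:
    P=w[b['region']]; print(round(b['conf'],2),np.nanmedian(P,axis=0).round(3))
"
```

```text
t 31.375 pos [0.5914 0.0327 0.2143] tooly 7.03 tilt [ 0.006  0.001 -1.   ] delta [-0.553 -0.029  0.821] spin -0.009 F [ 0.1  0.  -0.2] grip 0.002 0.0
pull 0.9 372 [0.5769 0.0898 0.1159]
pull 0.69 375 [0.5773 0.09   0.116 ]
0.89 [0.422 0.384 0.03 ]
```

Run:
```python
from h import *
p=camera("side"); i=p["img"].astype(int); w=cloud(p)
m=(i[...,0]>1.3*i[...,1])&(i[...,0]>1.3*i[...,2])
v,u=np.where(m); X=onplane(np.c_[u,v],p,.066); k=np.hypot(X[:,0]-.598,X[:,1]+.052)<.03
print(k.sum(),np.median(X[k],axis=0).round(4)); pull()
print(ticket.hand_in())
```

```text
0 [nan nan nan]
pull 0.93 357 [0.5747 0.0892 0.1152]
the job is handed in; nothing more can be done
None
  return _methods._mean(a, axis=axis, dtype=dtype,
  ret = um.true_divide(
```

I handed the job in: before closing, the tin measured flat and centred in the ring; the guard then clicked shut (largest push I read was 16 N) and stayed shut when let go. My last check could not find the tin in the camera picture under the closed guard, and the hand-in returned no verdict.

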